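# Seat a glass menorah arm against the end stop of an alignment jig

## Task

Take the amber glass menorah arm from its wooden rest and lay it in the V-groove of the aluminium jig, short of the spring clip and with its steel end towards the red stop. Then slide it along the groove under the clip until the steel end meets the white nose of the stop's screw, press it gently there for about a second, and let go, so that it stays in the groove touching the stop. The glass chips easily, so feel for the stop and never ram it; leave everything else on the sill where it is.

Things in the scene. Friction and masses are not known exactly. Their poses are not given: they have to be found in the camera images.
- rod: Glass menorah arm: straight round rod, 16 mm diameter, 120 mm long over its two rounded (hemispherical) ends, 65 g; amber glass, with a steel ferrule of equal diameter on the last 26 mm. Origin at its middle, on its axis; x runs along it to the steel end. At first it lies level in the rest's notches, within 6 mm of their middle, steel end pointing roughly away from the robot.
- rod_tip (a point): The outermost point of the rod's steel end, on the rod's axis (60 mm from the rod's middle).
- rest: Wooden drying rest, fixed: base plate 90 x 44 x 8 mm, with two notched cheeks, each 10 mm thick and 30 mm wide, at x = -38 and +38 mm, tops 26 mm above the sill; 66 mm of rod are free to grip between them. The rod lies along the rest's x axis, its own axis 30 mm above the sill. Origin: centre of its underside.
- jig: Aluminium V-block jig, fixed, 230 mm long (x -110 to +120 mm), 50 mm wide. Origin on its underside, on the groove's centre line; x runs along the groove to the red stop, z up. The 90-degree V-groove begins at x = -110 mm, is 14.6 mm wide at the block's top, 32 mm above the sill. The rod lies in it with its axis 36 mm above the sill, 4 mm above the block's top.
- clip (a point): Where the spring clip presses on the rod: the bend of a steel leaf, 12 mm wide, that hangs under a blue bridge (62 mm wide, top 70 mm above the sill, at jig x = 55 mm). This point: jig x = 30 mm, 36 mm above the sill; the leaf's upturned lip starts at x = 17 mm. A rod tip at x = 8 mm is clear of it. Pushed on, the rounded end lifts the leaf 2 mm; it then drags by 1 to 3 N and holds the rod.
- stop: Red stop block, 25 x 36 x 32 mm, fixed across the end of the groove. A brass adjusting screw, 10 mm diameter with a 12 mm white nose, sticks out of it towards the clip; the rod's steel tip must meet the nose. Origin: the block's face, on the axis of a lying rod, at jig x = 95 mm; x as the jig's.
- menorah: Glass-and-steel menorah, 250 mm wide and 205 mm high, base 110 mm across, loose at the far side. Origin under its base. A bystander: leave alone.
- dreidel_blue: Blue plastic dreidel lying on its side, 26 mm cube body with stem, loose. Origin under the cube. A bystander: leave alone.
- dreidel_yellow: Yellow plastic dreidel lying on its side, 26 mm cube body with stem, loose. Origin under the cube. A bystander: leave alone.
- saucer: Terracotta saucer, 130 mm across, 22 mm high, loose. Origin under its centre. A bystander: leave alone.
- tin: Round silver aluminium tin, 72 mm diameter, 65 mm high, loose. Origin under its centre. A bystander: leave alone.
- basil: Potted basil, terracotta pot 124 mm across and 105 mm high, loose. Origin under its centre. A bystander: leave alone.
- rosemary: Potted rosemary, terracotta pot 124 mm across and 105 mm high, loose. Origin under its centre. A bystander: leave alone.
- screw (a point): Where the screw leaves the red block (same point as the block's origin). The screw is set differently each time: its white nose stands 8 to 28 mm out from here, at jig x = 67 to 87 mm. The setting is not measured: feel for it. The nose gives 1.5 mm at 4 N per mm, then is hard.
Things that resemble listed ones, but are neither listed nor needed, are in the scene too. Several things have the shape of the rod; the one meant has the colours described above.

How it is judged:
On the way, in this order (a step that is already met when the one before it is completed fails the run):
1. the rod lies in the groove, steel end towards the stop and still short of the spring clip (angle between the x axis of rod and the x axis of jig, either way round below 0.05 rad and y of rod_tip in the frame of jig between -0.003 and 0.003 m and z of rod_tip in the frame of jig between 0.033 and 0.039 m and x of rod_tip in the frame of jig between -0.04 and 0.022 m and contact force between rod and jig above 0.1 N), for 0.2 s.
2. the rod, in the groove and under the clip, is pressed against the stop with over 1.5 N (contact force between rod and stop above 1.5 N and x of rod_tip in the frame of jig above 0.06 m and angle between the x axis of rod and the x axis of jig, either way round below 0.05 rad and y of rod_tip in the frame of jig between -0.003 and 0.003 m and z of rod_tip in the frame of jig between 0.033 and 0.039 m), for 0.3 s.
At the end, for the whole second after the job is handed in: The rod lies at rest in the groove (within 0.05 rad and 3 mm), under the clip, let go, its steel end first and still touching the stop's nose (over 0.15 N) (angle between the x axis of rod and the x axis of jig, either way round below 0.05 rad and y of rod_tip in the frame of jig between -0.003 and 0.003 m and z of rod_tip in the frame of jig between 0.033 and 0.039 m and x of rod_tip in the frame of jig above 0.06 m and contact force between rod and stop above 0.15 N and contact force between rod and the fingers below 0.05 N and linear speed of rod below 0.005 m/s).
It fails at once if the rod is rammed against the stop with more than 10 N (contact force between rod and stop above 10 N).
It fails at once if a bystander is moved by more than 15 mm (distance of any of menorah, dreidel_blue, dreidel_yellow, saucer, tin, basil, rosemary from where it was at the start of the episode above 0.015 m).
It also fails if it takes over 64 s, if anything falls off the work surface, if the arm or the gripper's body presses on something with over 40 N, if the wrist force passes 120 N, or if a joint passes its speed limit or range.

## Robot

A 6-joint arm with a two-finger parallel gripper is mounted at the origin on the work surface. World frame = base frame: x ahead of the robot, y to its left, z up, the work surface at z = 0. Lengths are in m, angles in rad, forces in N, time in s.
With the tool pointing down it reaches from about 0.375 to 0.975 m from the base axis. Payload 3.8 kg.
Tool frame: the origin (TCP) lies midway between the tips of the shut fingers; the grasp point (between the pads) lies 19 mm behind it; z points along the fingers, y is the line along which they close (so a half turn about z gives the same grasp; the last joint's range is limited). The gripper opens to 85 mm and grips with 20 to 120 N. Pads are 22 mm wide; open, the fingers measure 114 mm over their backs; the gripper's body (76 mm by 85 mm) begins 54 mm behind the grasp point. The pads swing forward as they close: fully open they stand 13 mm farther back than shut.
Start: joints at [-1.297, 0.264, 1.604, -0, 1.274, -0.037], TCP at [0.206, -0.643, 0.231] pointing down, gripper open.
Joint ranges: [-2.63, 2.63], [-0.94, 2.18], [0.31, 2.57], [-1.31, 4.45], [0, 2.66], [-2.55, 2.55]. Speed limits (rad/s): [2.57, 2.57, 3.14, 3.14, 3.14, 3.14].

## Interface

Orientations are given as a 3x3 rotation matrix whose columns are the frame's x, y, z axes.
In Python, from rig import arm gives the robot as it stands.
- The arm moves only by the tool carry_out, never from a script. Its argument "moves" is a list that holds one entry, the list of rows, each a list of 4 numbers: the shift along the tool's x, y, z in mm, then the turn about the tool's z in rad. In form: [[[tx, ty, tz, yaw], ...]]. A call has 1 to 5 rows; each row is the pose to reach, as a shift and turn from the pose commanded when the call began, along the tool's axes at that moment; what a row does not reach only later rows make up. A row lasts 1/8 s, in which the tool goes at most 62.5 mm and 10.7 degrees, less where a joint would pass 70% of its speed; a pose out of reach is approached as far as the arm can. A call with a gripper value outside its range is refused whole. "fingers" is the finger opening in mm, from 0 to 85.4, set as the call begins (left out, the last holds). The fingers move at their own pace and stop on an object; the grip force is fixed at half the most. Time passes only in rows, so rows that repeat a pose let the fingers close. It gives the time, the measured TCP pose, the force, the opening and the grip force at its end, in the units of the state.
- arm.state(): the state, without advancing time (a new reading comes with each control period).
- arm.camera(name): name is "side" or "top" or "wrist"; returns a dict with "image" (384x512x3 uint8, blue, green, red), "intrinsics" (3x3 intrinsics, pixels), "rvec" (rotation vector, rad) and "tvec" (3), from world to camera coordinates, as OpenCV has them; the wrist camera has in their place "T_tool_cam" (4x4, takes a point from camera to tool coordinates, whose origin is the TCP and whose axes are the flange's). Camera axes: x right, y down, z forward; pixel columns grow to the right and rows downward; lengths in m; the calibration is good to about 2 mm. A picture is of the moment at which its call begins: read the wrist's pose just before it. There is no depth.
- arm.finish_job(): hands the job in; it is judged then, once.
The state is a dict: "clock": time; "joint_pos": joint angles; "qvel": joint speeds; "tau": joint torques, N m; "ee_pos": TCP position; "eef_rot": TCP orientation; "force": force on the tool from outside, world axes, zero at the start; "torque": the same for the moment, N m; "grip_width": finger opening in m; "finger_force": force on a finger pad.
Only numpy, scipy, OpenCV 4.12 (cv2) and the standard library are available. Lean on these libraries where they do the work, as an engineer would, in place of code of your own. Each camera call takes 0.05 s, during which the arm holds its last target. There are 200 camera calls.

## Working session

There is one attempt and no reset: what is moved stays moved. The work goes in short steps, Python scripts to look and compute and a tool call to move; the robot and the scene stay as the last step left them, time stands still between calls to the robot, and variables do not carry over. Pictures are saved under pics/ and viewed, at most 10 in all, crops included, and the job is handed in when it is done.

Besides the shell and the picture viewer there is one more tool, called after ">>>" as name(argument=value, ...), one argument or row to a line, values as JSON. carry_out: Moves the arm, as the interface text tells. Its arguments: {"type":"object","properties":{"moves":{"type":"array","items":{"type":"array","items":{"type":"array","items":{"type":"number"}}}},"fingers":{"type":"number"}},"required":["moves"]}

```bash
mkdir -p pics; cat > h.py <<'E'
import numpy as np, cv2, pickle
from rig import arm
def grab(n):
    s=arm.state(); c=arm.camera(n); c['s']=s
    if n=='wrist':
        T=np.eye(4);T[:3,:3]=np.array(s['eef_rot']);T[:3,3]=s['ee_pos']
        W=T@np.array(c['T_tool_cam']); c['R']=W[:3,:3];c['C']=W[:3,3]
    else:
        R=cv2.Rodrigues(np.array(c['rvec'],float))[0]; c['R']=R.T; c['C']=-R.T@np.array(c['tvec'],float).ravel()
    c['K']=np.array(c['intrinsics']); return c
def ray(c,uv): return c['R']@np.linalg.inv(c['K'])@np.array([uv[0],uv[1],1.])
def onz(c,uv,z):
    d=ray(c,uv); return c['C']+d*(z-c['C'][2])/d[2]
def proj(c,p):
    q=c['K']@(c['R'].T@(np.array(p)-c['C'])); return q[:2]/q[2]
E
python3 - <<'E'
from h import *
a=grab('top');b=grab('side');pickle.dump((a,b),open('c0.pkl','wb'))
cv2.imwrite('pics/top.png',cv2.resize(a['image'],(800,600)));cv2.imwrite('pics/side.png',cv2.resize(b['image'],(800,600)))
print(a['C'],a['K'],b['C'],a['s'])
E
```

```text
[0.51616103 0.01034661 1.20682829] [[370.9212932    0.         257.86933006]
 [  0.         370.9212932  190.92630156]
 [  0.           0.           1.        ]] [ 0.33656785 -1.19244481  1.05536759] {'clock': 0.0, 'joint_pos': array([-1.29686579e+00,  2.64779871e-01,  1.60539116e+00,  3.01429750e-05,
        1.27367501e+00, -3.68903340e-02]), 'qvel': array([ 0.00057694,  0.0003602 ,  0.00077667,  0.00028445, -0.00087601,
        0.00097536]), 'tau': array([ 1.16472809e-03, -5.15101719e+01, -3.67315543e+01, -1.06414195e-04,
        1.28106301e-02, -7.35313591e-06]), 'ee_pos': array([ 0.20625822, -0.64194691,  0.22993474]), 'eef_rot': array([[ 9.52085578e-01,  3.05831186e-01, -5.81833428e-04],
       [ 3.05831719e-01, -9.52083095e-01,  2.17716786e-03],
       [ 1.11892059e-04, -2.25079324e-03, -9.99997461e-01]]), 'force': array([ 1.19516051,  1.537121  , -0.17556215]), 'torque': array([-0.00615307, -0.01400791,  0.0249351 ]), 'finger_force': 0.0, 'grip_width': 0.08504888692829526}
```

View pics/top.png

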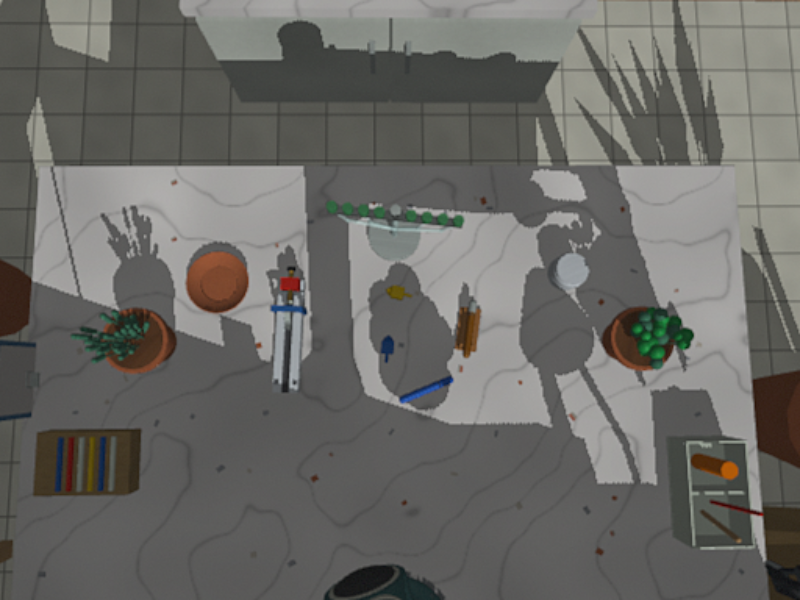

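View pics/side.png

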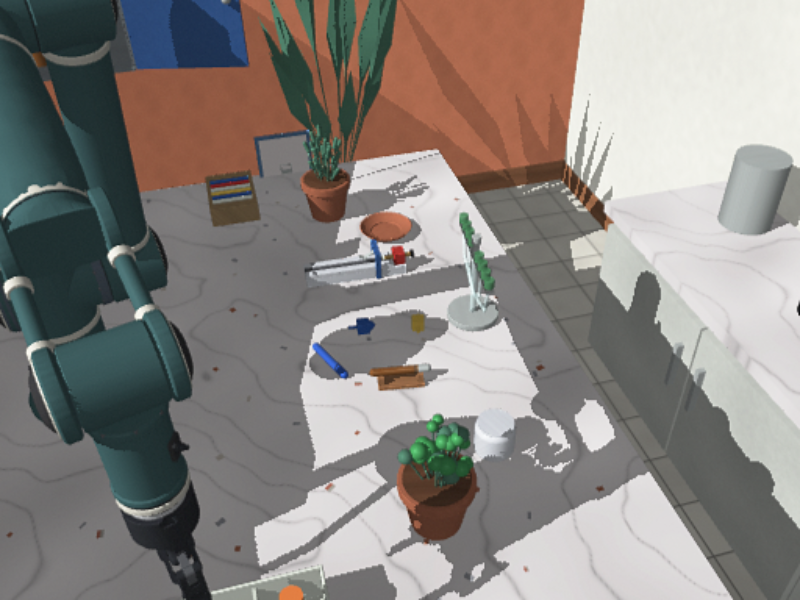

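The top view (800 px scale) shows the robot's rest at (468,328) with an amber rod, grey steel end at (474,303). Rod-like candidates:
- amber rod in the rest (468,328)
- blue rod (426,390)
- orange piece (715,467), plus the red and brown sticks in the tray (735,507) and (720,525)
- coloured bars in the rack (87,463)

Only the first is amber with a steel end and lies in the rest. The jig is at (288,340), its blue bridge at (288,309) and red stop at (290,284). Next I confirm with an enlarged crop and measure.

```bash
python3 - <<'E'
from h import *
a,b=pickle.load(open('c0.pkl','rb'))
A=a['image']
r=cv2.resize(A[180:235,280:320],None,fx=10,fy=10,interpolation=cv2.INTER_CUBIC)
j=cv2.resize(A[165:255,165:205],None,fx=6.111,fy=6.111,interpolation=cv2.INTER_CUBIC)
s=cv2.resize(b['image'][225:255,230:285],(330,180))
h=550;im=np.zeros((550,800,3),np.uint8);im[:,:400]=r;im[:,420:420+j.shape[1]]=j[:550,:380]
cv2.imwrite('pics/crop.png',im)
hsv=cv2.cvtColor(A,cv2.COLOR_BGR2HSV)
def m(lo,hi,box,z,n):
    x0,y0,x1,y1=box;k=cv2.inRange(hsv,lo,hi);w=np.zeros_like(k);w[y0:y1,x0:x1]=k[y0:y1,x0:x1]
    N,L,S,C=cv2.connectedComponentsWithStats(w);i=1+np.argmax(S[1:,4])
    pts=np.argwhere(L==i)[:,::-1].astype(np.float32)
    rect=cv2.minAreaRect(pts);print(n,S[i],C[i],rect,onz(a,C[i],z)[:2])
m((100,120,40),(130,255,255),(165,185,205,210),.07,'bridge')
m((0,150,80),(8,255,255),(165,170,205,195),.05,'red')
m((5,100,60),(22,255,255),(285,180,312,235),.03,'amber')
for y in range(185,232,2): print(y,' '.join('%3d/%3d/%3d'%tuple(v) for v in hsv[y,292:310:2]))
E
```

```text
bridge [174 195  22   6  76] [184.69736842 197.13157895] ((184.5446014404297, 197.19691467285156), (21.189546585083008, 4.54854154586792), 3.1798300743103027) [0.6334843  0.20402917]
red [179 177  13   9  97] [185.28865979 181.42268041] ((185.0, 181.0), (8.0, 12.0), 90.0) [0.68503776 0.20616109]
amber [291 197  17  32 325] [299.05230769 211.83692308] ((298.6692810058594, 212.64617919921875), (13.147682189941406, 30.884647369384766), 7.125016689300537) [ 0.58728957 -0.15204807]
185  15/  6/169  30/  4/177  20/  9/ 89   0/  3/ 93  30/  5/152   0/  5/167  10/  5/145  23/  6/166   8/  6/168
187  20/  4/171   8/  7/156   0/  3/ 91   0/  3/ 96  30/  3/153  20/  5/168  30/  2/145  15/  6/168  10/  5/168
189  20/  4/177  20/  9/ 87  30/  5/ 95  30/  3/ 95  15/  4/125  20/  6/127   8/  7/155  23/  6/168   0/  5/170
191  15/  6/180   0/  0/ 89  30/  3/ 96  30/  3/ 94  20/  8/ 97   0/  3/ 74  10/  5/156  15/  6/167  10/  5/169
193  30/  3/177  15/  6/ 88  15/  5/ 98  30/  3/ 97  30/  7/ 76  77/ 16/109  75/ 10/107  15/  6/171  10/  5/168
195  20/  4/177  90/  3/ 90 100/  8/100 110/  8/102  83/ 1
[... 1369 characters left out ...]
/112 120/  2/166  10/  5/160
221  14/167/104  15/156/118  15/155/ 74  16/201/ 85  16/208/ 98  14/149/120  13/132/122 105/  3/163  15/  3/158
223  13/ 86/143  14/136/129  15/182/ 63  15/186/ 93  16/230/ 92  14/160/123  13/107/117  30/  2/161  20/  5/159
225  90/  2/163 105/  3/169  10/ 17/ 92  16/173/102  15/172/101  11/ 19/150  10/ 15/151  10/  5/160  15/  3/158
227  10/  5/160   0/  3/164  11/ 37/109  16/167/131  12/ 78/118   0/  2/161  10/  5/158  10/  5/157  15/  3/157
229  15/  3/159  15/  3/158  15/  3/155  11/ 25/145  20/  5/157  30/  3/158   0/  3/157   0/  3/158   0/  3/158
231  30/  3/158  10/  5/160  30/  3/158  15/  3/158 165/  3/158  10/  5/159  30/  2/156  15/  3/157  15/  6/157
```

View pics/crop.png

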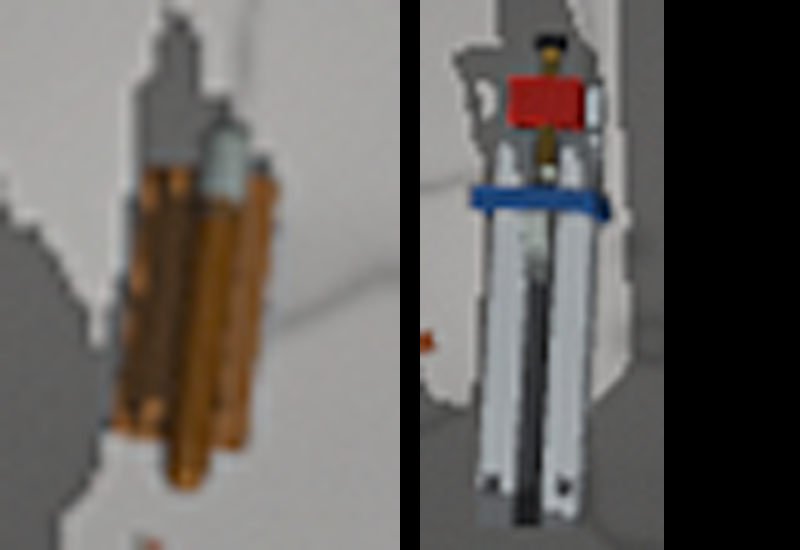

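The crop confirms the amber rod, with its steel end at crop (226,130) pointing away from the robot. The jig's groove runs from crop (525,520) to the nose at (549,172). Next: compute the approach.

```bash
cat >> h.py <<'E'
def rel(p,yaw):
    """shift (mm, tool axes) and turn to reach world p with tool x at heading yaw, from the present pose"""
    s=arm.state();R=np.array(s['eef_rot']);d=R.T@(np.array(p)-s['ee_pos'])*1000
    y=np.arctan2(R[1,0],R[0,0]); t=(y-yaw+np.pi)%(2*np.pi)-np.pi
    print('shift',d.round(1),'turn',round(t,3),'rows',np.ceil(max(np.linalg.norm(d)/62.5,abs(t)/.186)),'clock',round(s['clock'],2))
E
python3 - <<'E'
from h import *
a,b=pickle.load(open('c0.pkl','rb'))
P=onz(a,(298.5,228.5),.03);Q=onz(a,(302.6,192),.03);print(P,Q,np.linalg.norm(Q-P),np.arctan2(*(Q-P)[1::-1]))
G=onz(a,(182.2,249.5),.032);N=onz(a,(186.2,193),.036);rd=onz(a,(185.2,186),.052);print('jig',G,N,rd,np.arctan2(*(rd-G)[1::-1]))
# side check
print('side proj of rod ends',proj(b,P)*1.5625,proj(b,Q)*1.5625)
rel([P[0]/2+Q[0]/2,P[1]/2+Q[1]/2,.28],np.arctan2(*(Q-P)[1::-1]))
c=grab('wrist');print(np.array(c['T_tool_cam']).round(3),c['K'][0,0])
E
```

```text
[ 0.53452884 -0.14898717  0.03      ] [ 0.65075994 -0.16502796  0.03      ] 0.117332756172545 -0.13714141436465874
jig [0.4734696  0.21636039 0.032     ] [0.65008104 0.20524468 0.036     ] [0.67029668 0.20593477 0.052     ] -0.052918946604896266
side proj of rod ends [369.15693987 373.82172258] [429.49413812 367.76852891]
shift [ 516.2 -343.7  -49.2] turn 0.448 rows 10.0 clock 0.1
[[-0.001 -0.965 -0.261  0.065]
 [ 1.    -0.001 -0.001  0.   ]
 [ 0.    -0.261  0.965 -0.143]
 [ 0.     0.     0.     1.   ]] 332.5886015934125
```

>>> carry_out(
  moves=[
    [[40,-30,-40,0.05],[90,-60,-60,0.15],[140,-95,-60,0.25],[190,-127,-60,0.35],[240,-160,-60,0.45]],
  ],
)

```text
clock: 0.78
ee_pos: [0.3868, -0.4152, 0.2911]
eef_rot: [[0.99, -0.142, 0.0], [-0.142, -0.99, 0.0], [0.0, -0.0, -1.0]]
force: [0.5, -0.4, -0.1]
grip_width: 0.0853
finger_force: 0.0
```

```bash
python3 - <<'E'
from h import *
print(arm.state()['ee_pos']);rel([.5926,-.157,.24],-.137)
E
```

```text
[ 0.38683599 -0.41524149  0.29113106]
shift [ 166.9 -284.9   51.2] turn -0.006 rows 6.0 clock 0.78
```

>>> carry_out(
  moves=[
    [[35,-57,0,0],[70,-115,0,0],[100,-172,10,0],[133,-228,30,0],[167,-285,45,0]],
  ],
)

```text
clock: 1.4
ee_pos: [0.5777, -0.1736, 0.251]
eef_rot: [[0.99, -0.139, -0.0], [-0.139, -0.99, -0.0], [-0.0, 0.0, -1.0]]
force: [0.8, -0.8, 0.2]
grip_width: 0.0854
finger_force: 0.0
```

```bash
python3 - <<'E'
from h import *
c=grab('wrist');pickle.dump(c,open('w1.pkl','wb'));cv2.imwrite('pics/w1.png',cv2.resize(c['image'],(800,600)))
print(c['s']['ee_pos'],c['s']['qvel'].round(3))
E
```

```text
[ 0.57765178 -0.1735809   0.2509827 ] [ 0.783  0.377 -0.199  0.001 -0.183  0.778]
```

View pics/w1.png

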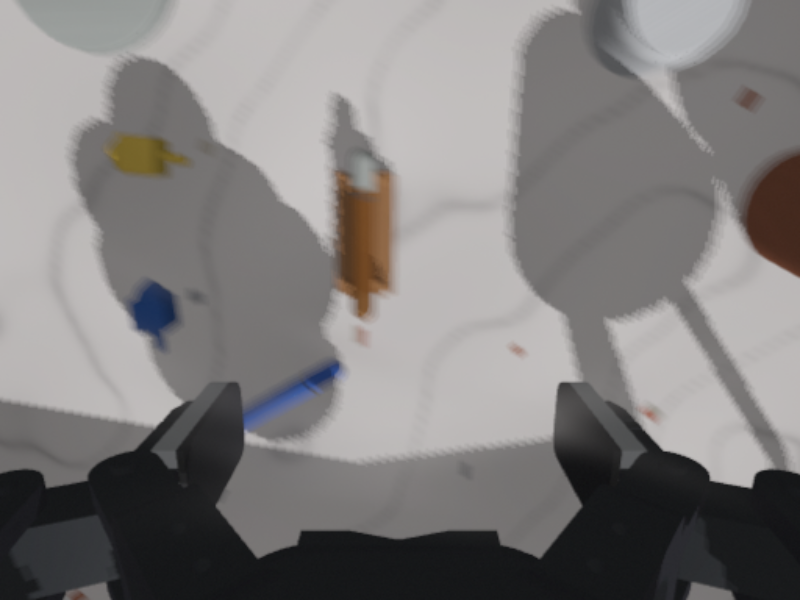

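The wrist view was taken while the arm was moving and is blurred. The rod runs from (362,312) to the steel tip at (362,150), almost parallel to tool x. I'll settle and measure by mask.

>>> carry_out(
  moves=[
    [[0,0,0,0],[0,0,0,0]],
  ],
)

```text
clock: 1.7
ee_pos: [0.5764, -0.1761, 0.2517]
eef_rot: [[0.99, -0.139, -0.0], [-0.139, -0.99, -0.001], [-0.0, 0.001, -1.0]]
force: [1.1, 0.1, -0.4]
grip_width: 0.0852
finger_force: 0.0
```

```bash
python3 - <<'E'
from h import *
c=grab('wrist');pickle.dump(c,open('w2.pkl','wb'));A=c['image']
print(c['s']['ee_pos'],c['s']['qvel'].round(3))
for p in ([.5345,-.149,.03],[.65,-.165,.03]): print(proj(c,p))
u=proj(c,[.5926,-.157,.03]);x0,y0=int(u[0]-60),int(u[1]-75)
k=A[max(y0,0):y0+150,x0:x0+120];print(x0,y0)
cv2.imwrite('pics/w2.png',cv2.resize(k,None,fx=4,fy=4,interpolation=cv2.INTER_CUBIC))
E
```

```text
[ 0.57643841 -0.1760983   0.25168383] [-0.021 -0.01  -0.004  0.001  0.001  0.003]
[236.04107658 204.56615542]
[234.08567039  98.67358611]
175 78
```

View pics/w2.png

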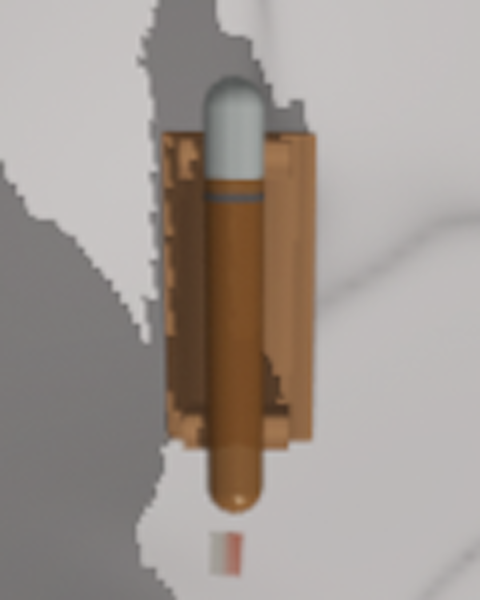

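The rod's axis runs from crop (234,76), the steel tip, to (236,512), the butt. In the full image that is (233.5,97) to (234,206).

```bash
python3 - <<'E'
from h import *
c=pickle.load(open('w2.pkl','rb'))
Q=onz(c,(233.4,97),.03);P=onz(c,(233.9,206),.03);y=np.arctan2(*(Q-P)[1::-1]);M=(P+Q)/2
print(P,Q,np.linalg.norm(Q-P),y,M);rel([M[0],M[1],.15],y);rel([M[0],M[1],.011],y)
E
```

```text
[ 0.53314641 -0.14630283  0.03      ] [ 0.65177386 -0.16454996  0.03      ] 0.12002262455435617 -0.15262256764068974 [ 0.59246013 -0.1554264   0.03      ]
shift [ 12.9 -23.2 102. ] turn 0.012 rows 2.0 clock 1.75
shift [ 12.8 -23.3 241. ] turn 0.012 rows 4.0 clock 1.75
```

Measured length is 120.0 mm and it agrees with the top view, so the rod pose is trusted. The grip must be shallow, because in the jig the rod stands only 12 mm proud of the block. I'll grip 15 mm behind its middle.

>>> carry_out(
  moves=[
    [[-2,-23,40,0.012],[-2,-23,90,0.012],[-2,-23,130,0.012],[-2,-23,160,0.012],[-2,-23,180,0.012]],
  ],
  fingers=50,
)

```text
clock: 2.38
ee_pos: [0.577, -0.1537, 0.0705]
eef_rot: [[0.988, -0.153, -0.001], [-0.153, -0.988, 0.0], [-0.001, 0.0, -1.0]]
force: [0.7, -0.7, -0.4]
grip_width: 0.05
finger_force: 0.0
```

>>> carry_out(
  moves=[
    [[0,0,0,0],[0,0,0,0]],
  ],
)

```text
clock: 2.62
ee_pos: [0.5792, -0.1532, 0.0732]
eef_rot: [[0.988, -0.151, 0.002], [-0.151, -0.988, -0.001], [0.003, 0.0, -1.0]]
force: [-0.2, 0.0, 0.6]
grip_width: 0.0497
finger_force: 0.0
```

```bash
python3 - <<'E'
from h import *
c=grab('wrist');cv2.imwrite('pics/w3.png',cv2.resize(c['image'],(800,600)))
y=-.1526;u=np.array([np.cos(y),np.sin(y)]);g=np.array([.59246,-.15543])-.015*u
rel([*g,.023],y);print(proj(c,[.59246,-.15543,.03])*1.5625)
E
```

```text
shift [-2.   0.3 50.5] turn 0.001 rows 1.0 clock 2.67
[397.16701365 308.61225152]
```

View pics/w3.png

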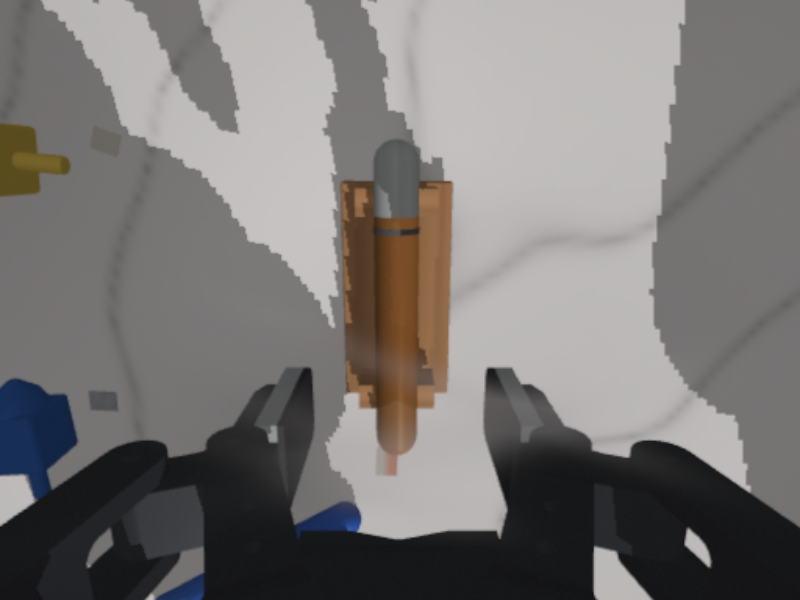

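The rod is centred at u≈397 between the fingers (inner edges at 312 and 486), aligned vertically, with its tip at (397,140). Descend and grip.

>>> carry_out(
  moves=[
    [[-2,0,20,0],[-2,0,38,0],[-2,0,48,0],[-2,0,50,0],[-2,0,50,0]],
  ],
)

```text
clock: 3.3
ee_pos: [0.5762, -0.152, 0.0214]
eef_rot: [[0.989, -0.151, -0.0], [-0.151, -0.989, 0.0], [-0.0, -0.0, -1.0]]
force: [0.3, -0.6, 0.2]
grip_width: 0.0501
finger_force: 0.0
```

>>> carry_out(
  moves=[
    [[0,0,0,0],[0,0,0,0],[0,0,0,0],[0,0,0,0],[0,0,0,0]],
  ],
  fingers=5,
)

```text
clock: 3.92
ee_pos: [0.5768, -0.152, 0.0224]
eef_rot: [[0.989, -0.151, 0.001], [-0.151, -0.989, -0.0], [0.001, -0.0, -1.0]]
force: [0.1, 1.6, 6.2]
grip_width: 0.0135
finger_force: 58.7
```

The opening reads 13.5 mm with 6 N upward, so the pads bite above the axis. Regrip 10 mm deeper.

>>> carry_out(
  moves=[
    [[0,0,0,0],[0,0,0,0],[0,0,5,0],[0,0,10,0],[0,0,10,0]],
  ],
  fingers=40,
)

```text
clock: 4.55
ee_pos: [0.5753, -0.1518, 0.0106]
eef_rot: [[0.989, -0.151, -0.002], [-0.151, -0.989, 0.001], [-0.002, -0.0, -1.0]]
force: [0.6, -0.7, 0.9]
grip_width: 0.0399
finger_force: 0.0
```

>>> carry_out(
  moves=[
    [[0,0,0,0],[0,0,0,0],[0,0,0,0],[0,0,0,0],[0,0,0,0]],
  ],
  fingers=5,
)

```text
clock: 5.18
ee_pos: [0.5763, -0.152, 0.0118]
eef_rot: [[0.989, -0.151, 0.0], [-0.151, -0.989, 0.0], [0.0, -0.0, -1.0]]
force: [0.3, 1.4, -0.5]
grip_width: 0.0144
finger_force: 58.5
```

The opening is 14.4 mm with no vertical force, so the grip is sound. In the jig, deep fingers only fit beyond the block's end, so I need the rod gripped nearer its butt. I'll shift it 15 mm forward in the rest and regrip farther back.

>>> carry_out(
  moves=[
    [[0,0,-3,0],[5,0,-3,0],[10,0,-3,0],[15,0,-3,0],[15,0,-3,0]],
  ],
)

```text
clock: 5.8
ee_pos: [0.5916, -0.1544, 0.0146]
eef_rot: [[0.989, -0.151, 0.0], [-0.151, -0.989, -0.0], [0.0, 0.0, -1.0]]
force: [-0.5, -0.3, -0.4]
grip_width: 0.0143
finger_force: 58.4
```

>>> carry_out(
  moves=[
    [[0,0,1,0],[0,0,2.5,0],[0,0,3,0],[0,0,3,0]],
  ],
)

```text
clock: 6.3
ee_pos: [0.5908, -0.1541, 0.0117]
eef_rot: [[0.989, -0.151, -0.0], [-0.151, -0.989, 0.0], [-0.0, -0.0, -1.0]]
force: [-1.3, 1.7, 1.6]
grip_width: 0.0143
finger_force: 58.5
```

>>> carry_out(
  moves=[
    [[0,0,0,0],[0,0,0,0],[0,0,-10,0],[0,0,-30,0],[0,0,-50,0]],
  ],
  fingers=50,
)

```text
clock: 6.92
ee_pos: [0.5916, -0.1545, 0.0637]
eef_rot: [[0.989, -0.151, 0.001], [-0.151, -0.989, -0.0], [0.001, 0.0, -1.0]]
force: [0.4, -0.1, 0.1]
grip_width: 0.0502
finger_force: 0.0
```

>>> carry_out(
  moves=[
    [[-10,0,0,0],[-20,0,0,0],[-20,0,0,0],[-20,0,0,0]],
  ],
)

```text
clock: 7.42
ee_pos: [0.5705, -0.1511, 0.0609]
eef_rot: [[0.989, -0.151, -0.001], [-0.151, -0.989, 0.0], [-0.001, -0.0, -1.0]]
force: [1.1, -0.2, -0.8]
grip_width: 0.0501
finger_force: 0.0
```

```bash
python3 - <<'E'
from h import *
c=grab('wrist');pickle.dump(c,open('w4.pkl','wb'));cv2.imwrite('pics/w4.png',cv2.resize(c['image'],(800,600)))
print(c['s']['ee_pos'])
E
```

```text
[ 0.57050827 -0.15113958  0.06091164]
```

View pics/w4.png

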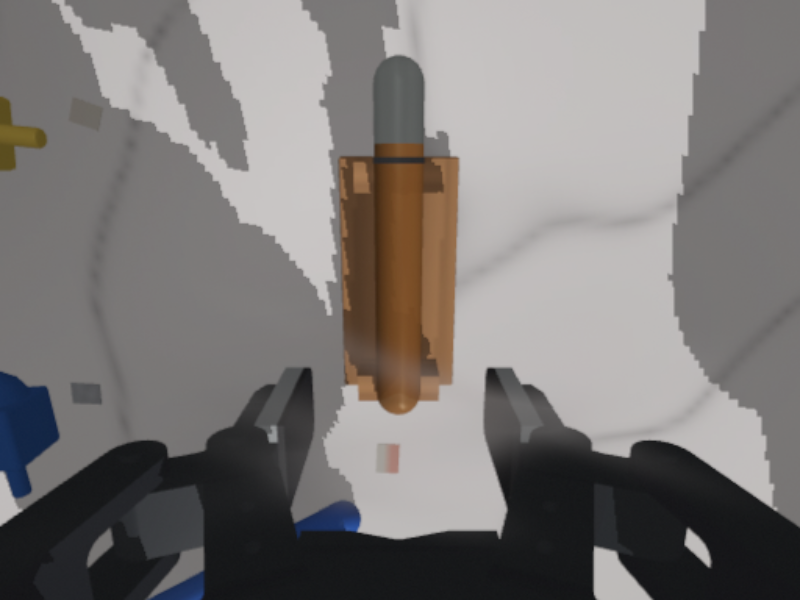

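The rod lies in the notches from tip (399,55) to butt (399,414). The rear cheek's outer edge is at about y=400.

```bash
python3 - <<'E'
from h import *
c=pickle.load(open('w4.pkl','rb'));f=1.5625
Q=onz(c,(399/f,55/f),.03);P=onz(c,(399/f,414/f),.03);y=np.arctan2(*(Q-P)[1::-1]);u=(Q-P)/np.linalg.norm(Q-P)
ch=onz(c,(380/f,400/f),.026);fr=onz(c,(360/f,157/f),.008)
t=c['s']['ee_pos']
for n,p in dict(butt=P,tip=Q,rearcheekouter=ch,platefront=fr).items(): print(n,p.round(4),'along from tcp',((p-t)@u*1000).round(1))
print(np.linalg.norm(Q-P),y)
E
```

```text
butt [ 0.5471 -0.1484  0.03  ] along from tcp -23.5
tip [ 0.6668 -0.1667  0.03  ] along from tcp 97.6
rearcheekouter [ 0.5518 -0.142   0.026 ] along from tcp -19.8
platefront [ 0.6394 -0.1482  0.008 ] along from tcp 67.7
0.12112083119775961 -0.15196075493653716
```

>>> carry_out(
  moves=[
    [[4,0,0,0],[4,0,25,0],[4,0,42,0],[4,0,50,0],[4,0,50,0]],
  ],
)

```text
clock: 8.1
ee_pos: [0.5745, -0.1517, 0.0107]
eef_rot: [[0.989, -0.151, -0.002], [-0.151, -0.989, 0.001], [-0.002, -0.0, -1.0]]
force: [0.2, -0.0, 0.2]
grip_width: 0.0502
finger_force: 0.0
```

>>> carry_out(
  moves=[
    [[0,0,0,0],[0,0,0,0],[0,0,0,0],[0,0,0,0],[0,0,0,0]],
  ],
  fingers=5,
)

```text
clock: 8.72
ee_pos: [0.5759, -0.1519, 0.0125]
eef_rot: [[0.989, -0.151, 0.002], [-0.151, -0.989, -0.0], [0.002, -0.0, -1.0]]
force: [-0.2, 1.7, 5.1]
grip_width: 0.0139
finger_force: 58.6
```

>>> carry_out(
  moves=[
    [[0,0,-5,0],[0,0,-20,0],[0,0,-60,0],[0,0,-110,0],[0,0,-140,0]],
  ],
)

```text
clock: 9.35
ee_pos: [0.5763, -0.1525, 0.1554]
eef_rot: [[0.989, -0.151, 0.004], [-0.151, -0.989, -0.001], [0.004, 0.001, -1.0]]
force: [0.8, -0.3, -0.8]
grip_width: 0.014
finger_force: 58.5
```

```bash
python3 - <<'E'
from h import *
rel([.40,.22,.20],-.053)
E
```

```text
shift [-230.2 -341.6  -45.8] turn -0.098 rows 7.0 clock 9.35
```

>>> carry_out(
  moves=[
    [[-45,-25,-45,0],[-80,-75,-45,-0.03],[-115,-125,-45,-0.05],[-145,-175,-45,-0.08],[-175,-225,-45,-0.1]],
  ],
)

```text
clock: 9.98
ee_pos: [0.435, 0.0982, 0.1975]
eef_rot: [[0.999, -0.051, 0.002], [-0.051, -0.999, 0.0], [0.002, -0.0, -1.0]]
force: [1.6, 0.0, -0.6]
grip_width: 0.0139
finger_force: 58.6
```

>>> carry_out(
  moves=[
    [[-25,-50,0,0],[-50,-100,0,0],[-55,-115,0,0],[-55,-115,0,0],[-55,-115,0,0]],
  ],
)

```text
clock: 10.6
ee_pos: [0.3875, 0.2135, 0.1967]
eef_rot: [[0.999, -0.052, 0.0], [-0.052, -0.999, -0.001], [0.0, 0.001, -1.0]]
force: [-0.3, 0.4, -0.5]
grip_width: 0.014
finger_force: 58.6
```

```bash
python3 - <<'E'
from h import *
c=grab('wrist');pickle.dump(c,open('w5.pkl','wb'));cv2.imwrite('pics/w5.png',cv2.resize(c['image'],(800,600)))
print(c['s']['ee_pos'],c['s']['joint_pos'].round(2))
E
```

```text
[0.38750939 0.21351143 0.1967139 ] [ 0.45 -0.16  2.12 -0.    1.19  2.07]
```

View pics/w5.png

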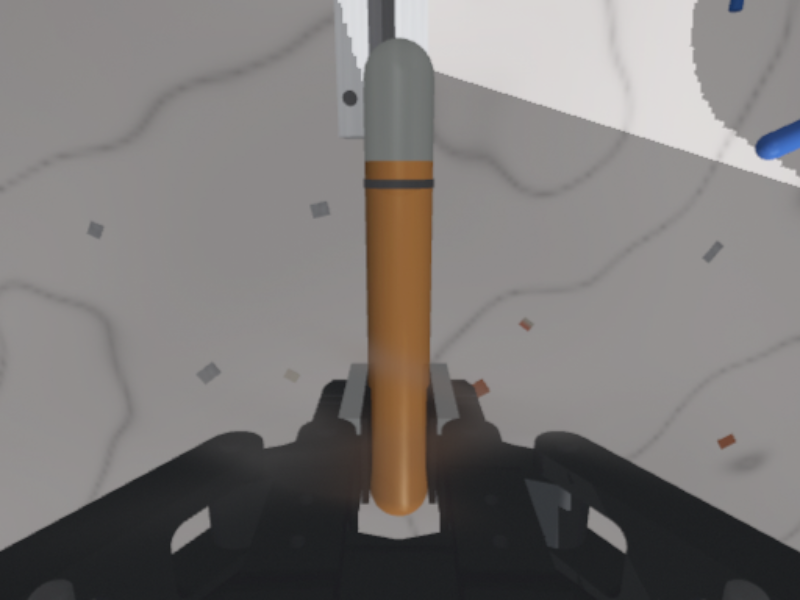

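The rod is held straight (axis u≈399, tip (399,38), butt (399,515)), but it hides most of the jig. I'll step sideways to measure the jig.

>>> carry_out(
  moves=[
    [[40,35,-10,0],[80,70,-20,0],[110,75,-20,0],[110,75,-20,0],[110,75,-20,0]],
  ],
)

```text
clock: 11.28
ee_pos: [0.4926, 0.1329, 0.2161]
eef_rot: [[0.999, -0.053, -0.002], [-0.053, -0.999, -0.0], [-0.002, 0.0, -1.0]]
force: [0.5, 0.4, -0.8]
grip_width: 0.0144
finger_force: 58.7
```

```bash
python3 - <<'E'
from h import *
c=pickle.load(open('w5.pkl','rb'));f=1.5625
t=c['s']['ee_pos']
R=np.array(c['s']['eef_rot'])
for n,v in (('tip',(399,38)),('butt',(399,515)),('ring',(399,184))):print(n,((R.T@(onz(c,(v[0]/f,v[1]/f),t[2]+.018)-t))*1000).round(1))
c=grab('wrist');pickle.dump(c,open('w6.pkl','wb'));cv2.imwrite('pics/w6.png',cv2.resize(c['image'],(800,600)))
print(c['s']['ee_pos'],c['s']['qvel'].round(3))
E
```

```text
tip [ 92.    0.8 -18. ]
butt [-29.5   0.7 -18. ]
ring [ 60.8   0.8 -18. ]
[0.49259944 0.13292659 0.21606749] [ 0.022 -0.01   0.012 -0.    -0.001  0.001]
```

View pics/w6.png

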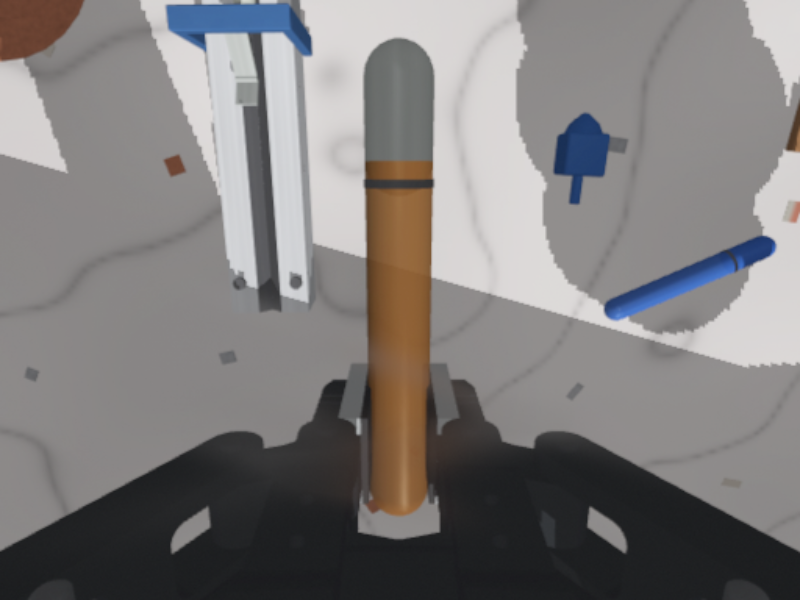

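The jig's groove runs from (268,300) at the near end up to the clip lip (245,95), with the blue bridge at (240,20). Now I'll measure the groove lines numerically.

```bash
python3 - <<'E'
from h import *
c=pickle.load(open('w6.pkl','rb'));g=cv2.cvtColor(c['image'],cv2.COLOR_BGR2GRAY)
for y in range(70,200,10): print(y,' '.join('%3d'%v for v in g[y,134:204]))
print('cols')
for x in (158,162,182,186,190): print(x,' '.join('%3d'%v for v in g[170:206,x]))
E
```

```text
70 220 211 208 212 215 212 208 209 209 210 211 212 211 211 213 215 212 208 209 211 211 157  91  93  94  94  92  91  91  91  90  77  71  72  70  70 103 192 214 217 214 210 211 211 212 214 214 213 213 215 217 214 211 210 213 213 173 141 143 143 143 173 209 218 218 218 218 217 217 216
80 219 179 157 197 212 215 211 207 208 209 209 211 211 210 211 213 214 211 208 207 211 201 145  91  93  95  94  92  91  91  91  91  78  71  71  72  71 133 198 215 217 211 209 210 211 212 213 213 212 214 216 215 211 209 210 214 196 159 143 144 144 143 199 217 218 218 217 217 216 216
90 218 218 182 161 198 213 215 211 207 208 208 210 211 211 210 211 213 213 209 206 207 211 188 130  90  93  95  95  92  91  91  91  91  78  73  72  71  72 168 206 216 215 209 208 209 210 212 213 211 212 214 215 213 209 209 211 214 179 144 144 145 144 169 206 216 215 215 215 214 213
100 217 217 217 217 187 198 213 215 210 206 207 208 209 211 210 209 210 212 212 209 206 208 211 181 120  90  93  95  94  92  91  92  91  80  73  74  72  72  77 191 213 216 213 208 208 209 211 213 212 211 211 214 214 211 208 208 212 200 163 144 145 145
[... 2633 characters left out ...]
 204 193 192 181 130 134 135 134 135 135 135 135 136 136 136 135 136 136 135 136 135 136 136 136 136 136 136
162 211 210 210 211 211 210 211 210 210 210 210 210 209 195 136 136 137 137 136 136 136 137 138 137 137 137 137 138 137 137 137 136 136 136 136 136
182 211 211 211 210 210 210 210 210 210 210 210 210 210 211 211 210 210 210 209 193 136 137 136 137 137 137 136 137 138 137 137 137 137 137 137 137
186 211 211 211 200 153 138 138 133 117 105  99  99 107 143 186 212 212 212 211 211 197 138 138 138 138 138 138 139 138 138 136 136 136 136 136 137
190 210 210 210 209 200 163 124  84  90  97  97  97  97  97 126 181 207 207 207 207 207 193 134 135 134 134 133 133 134 135 135 136 136 136 136 136
```

```bash
python3 - <<'E'
from h import *
c=pickle.load(open('w6.pkl','rb'));g=cv2.cvtColor(c['image'],cv2.COLOR_BGR2GRAY).astype(float)
def cross(y,lo,hi,rise,th=150):
    v=g[y,lo:hi]
    for i in range(len(v)-1):
        if (v[i]>=th)>(v[i+1]>=th) and not rise or (v[i]<th)and(v[i+1]>=th) and rise: return lo+i+(th-v[i])/(v[i+1]-v[i])
L=[];Rr=[]
for y in range(70,176,3):
    k=(y-70)/100
    L.append(onz(c,(cross(y,int(150+8*k),176,False),y),.032)[:2]);Rr.append(onz(c,(cross(y,int(166+6*k),185,True),y),.032)[:2])
for n,e in(('L',L),('R',Rr)):
    e=np.array(e);p=np.polyfit(e[:,0],e[:,1],1);print(n,np.arctan(p[0]),np.polyval(p,[.47,.5,.55,.6]),np.abs(np.polyval(p,e[:,0])-e[:,1]).max())
for uv in((158,182.5),(162,183.6),(182,189.6),(186,190.8),(190,191.8)): print(onz(c,uv,.032)[:2],onz(c,uv,0)[:2])
T=np.array(c['s']['eef_rot']);print(T.round(4))
E
```

```text
L -0.044284172081842134 [0.22483177 0.22350237 0.22128672 0.21907106] 6.705451307975618e-05
R -0.04423151240415539 [0.21053823 0.20921042 0.2069974  0.20478438] 0.00012234112528394792
[0.48698988 0.23058003] [0.48001    0.24054051]
[0.48563659 0.2266946 ] [0.47852425 0.2362748 ]
[0.47831244 0.20722163] [0.47048325 0.2148959 ]
[0.47683902 0.20330419] [0.46886562 0.21059503]
[0.47557219 0.19935691] [0.4674748  0.20626141]
[[ 9.986e-01 -5.320e-02 -1.700e-03]
 [-5.320e-02 -9.986e-01 -3.000e-04]
 [-1.700e-03  4.000e-04 -1.000e+00]]
```

```bash
python3 - <<'E'
from h import *
c=pickle.load(open('w6.pkl','rb'));g=cv2.cvtColor(c['image'],cv2.COLOR_BGR2GRAY)
for x in (148,152,156,160,172,184,188,192,196): print(x,' '.join('%3d'%v for v in g[176:212,x]), onz(c,(x,197.5),.032)[:2])
a,b=pickle.load(open('c0.pkl','rb'));G=cv2.cvtColor(a['image'],cv2.COLOR_BGR2GRAY)
print(G[240:258,176:190]);hsv=cv2.cvtColor(c['image'],cv2.COLOR_BGR2HSV)
k=cv2.inRange(hsv,(100,120,40),(130,255,255))[:40,90:210];print([ (r+0,np.flatnonzero(k[r])[[0,-1]]+90) for r in range(0,36,3) if k[r].any()])
E
```

```text
148 138 138 138 138 133 128 133 138 138 138 138 138 138 137 137 137 137 137 137 137 137 136 137 137 136 135 135 135 135 135 135 135 135 134 134 134 [0.47190225 0.24283557]
152 132 109  91 100 101 100  90  67  72 104 138 139 139 139 139 139 139 138 138 138 138 138 137 136 137 136 136 136 135 135 135 135 135 135 135 135 [0.4716806  0.23875514]
156 191 187 158  85  81  88  93  98 116 135 136 136 136 137 137 136 137 137 137 137 138 137 137 137 136 136 136 136 136 136 136 135 135 135 135 135 [0.47145896 0.23467471]
160 209 209 209 209 209 209 207 189 136 137 136 136 136 136 136 136 137 136 136 136 136 136 135 136 136 136 136 136 136 135 136 136 135 135 135 135 [0.47123731 0.2305943 ]
172  91  86  65  53  52  53  54  54  55  55  56  57  59  60  62  65  67  69  71  74  76  80 104 136 137 137 137 137 136 136 137 136 135 135 136 135 [0.47057238 0.21835313]
184 213 213 213 212 207 204 211 212 213 213 212 212 212 202 154 139 139 138 138 138 138 138 138 137 136 136 137 136 137 137 137 136 136 136 136 136 [0.46990746 0.20611207]
188 125  92 100  99  99 100 100 100 126 181 208 208 209 209 202 172 
[... 1083 characters left out ...]
  94  92  93]
 [ 89  88  91  90  76  72  75  74  76  89  94  92  92  93]
 [ 86  87  87  88  90  91  90  89  89  88  87  87  88  87]
 [ 88  85  86  87  88  87  88  87  86  86  88  86  87  87]
 [ 88  87  88  88  87  86  85  87  86  87  88  87  86  87]
 [ 86  86  85  87  87  87  86  86  86  86  86  86  86  86]
 [ 87  88  86  86  87  86  87  87  86  87  88  87  87  88]
 [ 87  85  88  88  87  86  86  88  86  87  85  86  87  86]]
[(3, array([114, 184])), (6, array([107, 186])), (9, array([108, 188])), (12, array([108, 190])), (15, array([108, 192])), (18, array([109, 194])), (21, array([113, 196])), (24, array([119, 198])), (27, array([124, 198])), (30, array([129, 198])), (33, array([193, 198]))]
```

Results:
- The groove's heading is -0.0443 rad and its measured width 14.3 mm (must be 14.6).
- Its near end is at x≈0.4695, y≈0.2177. The bridge, measured at x=0.6335, was predicted at 0.635, so this holds.

Next: go above the groove.

```bash
python3 - <<'E'
from h import *
rel([.4555,.2191,.07],-.0443);rel([.4555,.2191,.018],-.0443)
E
```

```text
shift [-41.  -83.7 146.1] turn -0.008 rows 3.0 clock 11.32
shift [-40.9 -83.7 198.1] turn -0.008 rows 4.0 clock 11.32
```

>>> carry_out(
  moves=[
    [[-25,-45,10,-0.004],[-41,-84,50,-0.008],[-41,-84,100,-0.008],[-41,-84,140,-0.008],[-41,-84,160,-0.008]],
  ],
)

```text
clock: 11.95
ee_pos: [0.4532, 0.2196, 0.0539]
eef_rot: [[0.999, -0.042, -0.004], [-0.042, -0.999, -0.002], [-0.004, 0.002, -1.0]]
force: [0.7, -0.8, -0.8]
grip_width: 0.0137
finger_force: 58.8
```

>>> carry_out(
  moves=[
    [[0,0,0,0],[0,0,0,0]],
  ],
)

```text
clock: 12.2
ee_pos: [0.4568, 0.2205, 0.0577]
eef_rot: [[0.999, -0.043, 0.001], [-0.043, -0.999, 0.001], [0.001, -0.001, -1.0]]
force: [-0.1, -0.3, -0.1]
grip_width: 0.0143
finger_force: 58.8
```

```bash
python3 - <<'E'
from h import *
rel([.4555,.2191,.018],-.0443)
c=grab('wrist');pickle.dump(c,open('w7.pkl','wb'));cv2.imwrite('pics/w7.png',c['image'])
g=cv2.cvtColor(c['image'],cv2.COLOR_BGR2GRAY)
for y in range(2,30,6): print(y,' '.join('%3d'%v for v in g[y,215:300]))
t=c['s']['ee_pos'];u=np.array([np.cos(.0443),-np.sin(.0443),0])
E=np.array([.4695,.2177,.032])
print([proj(c,E+u*s*.001) for s in (90,120,150)], proj(c,[*(t[:2]+.09*u[:2]),t[2]+.018]))
E
```

```text
shift [-1.3  1.5 39.7] turn 0.002 rows 1.0 clock 12.2
2 146 147 147 147 148 149 150 151 150 148 148 148 149 150 151 151 152 152 151 149 147 146 164 185 199 210 214 219 177 109  92  92  94  96  73  57  56  54  53  54  54  54  54  53  58  56  53  53  55  56  56  56  55  54  53  53  54  53  53  53  88 137 150 151 154 154 154 152 149 145 146 147 147 147 148 148 148 150 150 149 148 201 216 217 218
8 147 147 147 147 148 149 150 150 149 148 148 148 148 150 151 151 152 152 150 148 147 146 146 183 194 194 195 213 180 114  92  92  93  96  72  57  55  54  54  54  55  53  54  55  54  53  54  53  54  57  56  56  55  54  54  54  54  53  54  54  98 139 150 152 154 154 154 152 149 145 145 147 148 147 147 148 149 194 208 208 206 213 216 217 218
14 145 147 147 147 148 149 150 150 150 148 147 148 148 149 150 151 151 152 150 148 147 146 146 200 217 219 220 221 184 118  93  92  94  96  89  67  56  55  54  53  53  53  53  54  54  54  53  55  55  55  57  57  56  54  54  55  53  54  54  54 103 141 150 152 153 154 153 152 148 145 146 147 147 147 147 148 149 204 219 218 217 216 216 217 218
20 145 146 146 146 147 148 149 150 150 149 148 148 148 149 150 151 151 152 150 148 146 146 146 200 217 218 219 220 183 119  92  84  79  79  77  64  56  55  54  53  55  54  54  54  54  53  55  54  55  56  57  56  55  55  54  54  54  54  53  54 112 143 150 152 153 154 153 151 147 145 146 146 147 147 147 148 149 204 220 218 217 216 217 217 218
26 145 146 146 146 147 148 149 150 149 149 148 147 148 149 150 150 151 151 150 149 146 145 146 147 192 207 208 209 158  77  71  84 101 107 108 108 110 111 111 110 111 109 108 107 107 107 107 101  93  84  74  62  55  54  54  54  54  55  54  54 117 144 150 152 154 153 153 150 146 145 146 146 147 157 163 164 154 204 219 218 216 216 217 218 218
[array([258.70354235,  20.61577707]), array([258.94681052, -54.91127355]), array([ 259.21759825, -138.98227356])] [253.37931412  30.69835728]
```

The groove centre reads u≈259 at row 20 and my line predicts 258.7, so it is consistent. Correct by 1.5 mm and lower.

>>> carry_out(
  moves=[
    [[-1,1.5,10,0.002],[-1,1.5,20,0.002],[-1,1.5,30,0.002],[-1,1.5,30,0.002],[-1,1.5,30,0.002]],
  ],
)

```text
clock: 12.88
ee_pos: [0.4553, 0.2185, 0.0264]
eef_rot: [[0.999, -0.045, -0.0], [-0.045, -0.999, -0.0], [-0.0, 0.0, -1.0]]
force: [0.8, -0.2, -0.7]
grip_width: 0.0141
finger_force: 58.8
```

```bash
python3 - <<'E'
from h import *
rel([.4555,.2191,.018],-.0443);print(arm.state()['force'])
E
```

```text
shift [ 0.2 -0.6  8.4] turn -0.001 rows 1.0 clock 12.88
[ 0.79403912 -0.22593305 -0.67070917]
```

>>> carry_out(
  moves=[
    [[0,-0.5,2,0],[0,-0.5,4,0],[0,-0.5,6,0],[0,-0.5,7,0],[0,-0.5,7,0]],
  ],
)

```text
clock: 13.5
ee_pos: [0.4552, 0.219, 0.0195]
eef_rot: [[0.999, -0.045, -0.0], [-0.045, -0.999, -0.0], [-0.0, 0.0, -1.0]]
force: [0.5, 0.5, -0.6]
grip_width: 0.014
finger_force: 58.8
```

>>> carry_out(
  moves=[
    [[0,0,1,0],[0,0,1.5,0],[0,0,1.5,0]],
  ],
)

```text
clock: 13.88
ee_pos: [0.4555, 0.2188, 0.0185]
eef_rot: [[0.999, -0.045, 0.0], [-0.045, -0.999, -0.0], [0.0, 0.0, -1.0]]
force: [-1.5, -2.5, 5.3]
grip_width: 0.0139
finger_force: 59.3
```

Contact is felt (5 N up), so the rod is seated. Release and look.

>>> carry_out(
  moves=[
    [[0,0,0,0],[0,0,0,0],[0,0,0,0],[0,0,-15,0],[0,0,-40,0]],
  ],
  fingers=40,
)

```text
clock: 14.5
ee_pos: [0.4545, 0.2188, 0.0584]
eef_rot: [[0.999, -0.045, -0.002], [-0.045, -0.999, -0.001], [-0.002, 0.001, -1.0]]
force: [-0.2, 0.3, -0.4]
grip_width: 0.0401
finger_force: 0.0
```

>>> carry_out(
  moves=[
    [[-20,0,-30,0],[-40,0,-60,0],[-40,0,-60,0],[-40,0,-60,0],[-40,0,-60,0]],
  ],
  fingers=0,
)

```text
clock: 15.12
ee_pos: [0.4151, 0.2205, 0.1171]
eef_rot: [[0.999, -0.045, -0.002], [-0.045, -0.999, -0.001], [-0.001, 0.001, -1.0]]
force: [-0.1, -0.1, 0.5]
grip_width: 0.0002
finger_force: 0.0
```

```bash
python3 - <<'E'
from h import *
c=grab('wrist');pickle.dump(c,open('w8.pkl','wb'));cv2.imwrite('pics/w8.png',cv2.resize(c['image'],(800,600)))
print(c['s']['ee_pos'])
E
```

```text
[0.41506463 0.22052326 0.11712521]
```

View pics/w8.png

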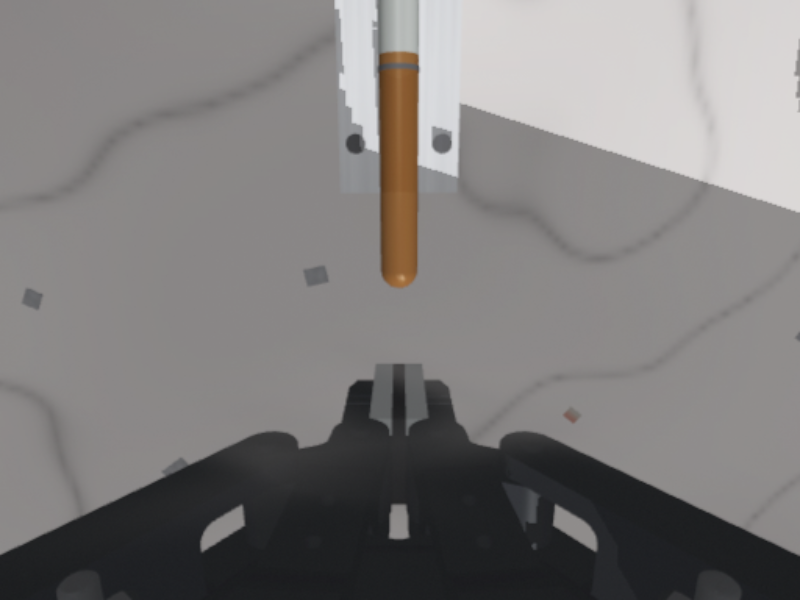

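The rod lies centred in the groove, axis at u=399 with the jig edges at 338 and 460 and its butt at (399,287), overhanging the near end (row 192). Now come behind the butt with shut fingers.

```bash
python3 - <<'E'
from h import *
c=pickle.load(open('w8.pkl','rb'));f=1.5625
B=onz(c,(399/f,287/f),.036);E=onz(c,(399/f,192/f),.032);R=onz(c,(399/f,67/f),.044)
u=np.array([np.cos(.0443),-np.sin(.0443),0]);print(B,E,R,'butt jig x',((B-E)@u)*1000-110)
print('line y err',B[1]-(.21768-.0443*(B[0]-.47)))
p=B-u*.024;rel([p[0],p[1],.0345],-.0443)
E
```

```text
[0.42744321 0.219026   0.036     ] [0.46838438 0.21713288 0.032     ] [0.51590834 0.21496684 0.044     ] butt jig x -150.98484492658292
line y err -0.000539264635263742
shift [-11.4   0.9  82.5] turn -0.001 rows 2.0 clock 15.18
```

>>> carry_out(
  moves=[
    [[-14,1,20,0],[-14,1,50,0],[-14,1,75,0],[-14,1,82,0],[-14,1,82,0]],
  ],
)

```text
clock: 15.8
ee_pos: [0.401, 0.2202, 0.0355]
eef_rot: [[0.999, -0.045, -0.002], [-0.045, -0.999, -0.001], [-0.002, 0.001, -1.0]]
force: [-0.4, 0.3, -0.4]
grip_width: 0.0
finger_force: 0.0
```

>>> carry_out(
  moves=[
    [[0,0,0,0],[0,0,0,0],[3,0,0,0],[6,0,0,0],[6,0,0,0]],
  ],
)

```text
clock: 16.42
ee_pos: [0.4078, 0.2203, 0.0363]
eef_rot: [[0.999, -0.045, 0.001], [-0.045, -0.999, 0.0], [0.001, -0.0, -1.0]]
force: [-1.0, 0.1, 0.6]
grip_width: -0.0002
finger_force: 0.0
```

```bash
python3 - <<'E'
from h import *
rel([.42744-.999*.011,.2193+.0005,.0345],-.0443)
E
```

```text
shift [8.7 0.1 1.8] turn -0.001 rows 1.0 clock 16.43
```

>>> carry_out(
  moves=[
    [[3,0,1,0],[6,0,1.5,0],[9,0,1.5,0],[12,0,1.5,0],[15,0,1.5,0]],
  ],
)

```text
clock: 17.05
ee_pos: [0.4224, 0.2195, 0.0345]
eef_rot: [[0.999, -0.045, -0.0], [-0.045, -0.999, -0.0], [-0.0, 0.0, -1.0]]
force: [0.0, 0.1, 0.4]
grip_width: 0.0
finger_force: 0.1
```

>>> carry_out(
  moves=[
    [[4,0,0,0],[8,0,0,0],[12,0,0,0],[16,0,0,0],[20,0,0,0]],
  ],
)

```text
clock: 17.68
ee_pos: [0.4426, 0.2187, 0.0346]
eef_rot: [[0.999, -0.045, -0.0], [-0.045, -0.999, 0.0], [-0.0, -0.0, -1.0]]
force: [-0.0, -0.4, 0.7]
grip_width: -0.0002
finger_force: 0.1
```

```bash
python3 - <<'E'
from h import *
s=arm.state();u=np.array([.99902,-.04428]);n=np.array([.04428,.99902]);d=s['ee_pos'][:2]-[.46884,.21773]
print('jig x',d@u*1000-110,'y',d@n*1000,s['ee_pos'][2],s['force'])
c=grab('wrist');pickle.dump(c,open('w9.pkl','wb'))
h=cv2.cvtColor(c['image'],cv2.COLOR_BGR2HSV);k=cv2.inRange(h,(8,130,40),(20,255,255))[:,235:275]
r=np.flatnonzero((k>0).sum(1)>3);print(r[:1],r[-1:])
for y in (r[-1],): 
    B=onz(c,(255.4,y+.5),.036);print('butt jig x',((B[:2]-[.46884,.21773])@u)*1000-110)
for y in range(r[-1]-30,r[-1],10): q=np.flatnonzero(k[y]);print(y,q[0]+235,q[-1]+235)
E
```

```text
jig x -136.2920761376697 y -0.23990109254265032 0.034606880907760554 [-0.0291154  -0.40656851  0.68846423]
[0] [230]
butt jig x -126.0690747814266
200 237 271
210 237 270
220 241 269
```

Pushing works: the butt moved to jig x≈-126, so the tip is at about -6 mm. Continue under the clip.

>>> carry_out(
  moves=[
    [[4,0,0,0],[8,0,0,0],[12,0,0,0],[16,0,0,0],[20,0,0,0]],
  ],
)

```text
clock: 18.35
ee_pos: [0.4625, 0.2177, 0.0346]
eef_rot: [[0.999, -0.045, -0.0], [-0.045, -0.999, 0.0], [-0.0, 0.0, -1.0]]
force: [-0.5, 1.0, 0.4]
grip_width: -0.0001
finger_force: 0.2
```

>>> carry_out(
  moves=[
    [[3,0,0,0],[6,0,0,0],[9,0,0,0],[12,0,0,0],[15,0,0,0]],
  ],
)

```text
clock: 18.98
ee_pos: [0.4775, 0.2171, 0.0346]
eef_rot: [[0.999, -0.045, 0.0], [-0.045, -0.999, 0.0], [0.0, -0.0, -1.0]]
force: [-0.3, 0.6, -0.1]
grip_width: 0.0001
finger_force: 0.2
```

```bash
cat >> h.py <<'E'
def tell():
    u=np.array([.99902,-.04428]);n=np.array([.04428,.99902])
    s=arm.state();d=s['ee_pos'][:2]-[.46884,.21773]
    print('tcp jig x',d@u*1000-110,'y',d@n*1000,'z',s['ee_pos'][2]*1000,s['force'].round(1))
    c=grab('wrist');h=cv2.cvtColor(c['image'],cv2.COLOR_BGR2HSV);k=cv2.inRange(h,(8,130,40),(20,255,255))[:,235:275]
    r=np.flatnonzero((k>0).sum(1)>3);B=onz(c,(255.4,r[-1]+.5),.036);print('butt jig x',((B[:2]-[.46884,.21773])@u)*1000-110)
    for y in range(max(r[-1]-90,0),r[-1]-10,20): q=np.flatnonzero(k[y]);print(y,q[0]+235,q[-1]+235)
E
python3 -c "
from h import *
tell()"
```

```text
tcp jig x -101.35797029832536 y -0.2539125385315163 z 34.63341818869252 [-0.3  0.6 -0.1]
butt jig x -90.17706250487255
138 236 271
158 236 271
178 237 271
198 237 270
```

>>> carry_out(
  moves=[
    [[3,0,0,0],[6,0,0,0],[9,0,0,0],[12,0,0,0],[14,0,0,0]],
  ],
)

```text
clock: 19.65
ee_pos: [0.4915, 0.2164, 0.0345]
eef_rot: [[0.999, -0.045, 0.0], [-0.045, -0.999, -0.0], [0.0, 0.0, -1.0]]
force: [-1.7, -0.0, 0.7]
grip_width: -0.0
finger_force: 1.0
```

>>> carry_out(
  moves=[
    [[3,0,0,0],[6,0,0,0],[9,0,0,0],[12,0,0,0],[14,0,0,0]],
  ],
)

```text
clock: 20.27
ee_pos: [0.5055, 0.2158, 0.0346]
eef_rot: [[0.999, -0.045, 0.0], [-0.045, -0.999, 0.0], [0.0, -0.0, -1.0]]
force: [-0.9, 0.7, 0.4]
grip_width: -0.0
finger_force: 0.9
```

```bash
python3 -c "
from h import *
tell()"
```

```text
tcp jig x -73.2877656939207 y -0.3090136791780982 z 34.602295167213335 [-0.9  0.7  0.4]
butt jig x -61.61257353236842
137 236 271
157 236 271
177 236 270
197 237 270
```

Clip drag shows as about 1–1.5 N (finger force 0.9). The tip is at about 58 mm. From here I feel forward in small steps.

>>> carry_out(
  moves=[
    [[1.5,0,0,0],[3,0,0,0],[4.5,0,0,0],[5,0,0,0]],
  ],
)

```text
clock: 20.82
ee_pos: [0.5103, 0.2156, 0.0346]
eef_rot: [[0.999, -0.045, 0.0], [-0.045, -0.999, -0.0], [0.0, -0.0, -1.0]]
force: [-1.3, 0.2, 0.4]
grip_width: 0.0004
finger_force: 0.9
```

>>> carry_out(
  moves=[
    [[0.5,0,0,0],[1,0,0,0],[1.4,0,0,0],[1.4,0,0,0]],
  ],
)

```text
clock: 21.32
ee_pos: [0.5117, 0.2155, 0.0346]
eef_rot: [[0.999, -0.045, 0.0], [-0.045, -0.999, -0.0], [0.0, 0.0, -1.0]]
force: [-1.7, 0.9, -0.1]
grip_width: -0.0003
finger_force: 0.7
```

>>> carry_out(
  moves=[
    [[0.5,0,0,0],[1,0,0,0],[1.4,0,0,0],[1.4,0,0,0]],
  ],
)

```text
clock: 21.82
ee_pos: [0.5131, 0.2155, 0.0346]
eef_rot: [[0.999, -0.045, 0.0], [-0.045, -0.999, 0.0], [0.0, -0.0, -1.0]]
force: [-1.1, 0.4, -0.8]
grip_width: 0.0001
finger_force: 0.7
```

>>> carry_out(
  moves=[
    [[0.5,0,0,0],[1,0,0,0],[1.4,0,0,0],[1.4,0,0,0]],
  ],
)

```text
clock: 22.32
ee_pos: [0.5145, 0.2154, 0.0346]
eef_rot: [[0.999, -0.045, 0.0], [-0.045, -0.999, 0.0], [0.0, -0.0, -1.0]]
force: [-1.7, -0.0, 0.7]
grip_width: 0.0
finger_force: 0.7
```

>>> carry_out(
  moves=[
    [[0.5,0,0,0],[1,0,0,0],[1.4,0,0,0],[1.4,0,0,0]],
  ],
)

```text
clock: 22.82
ee_pos: [0.5159, 0.2153, 0.0346]
eef_rot: [[0.999, -0.045, 0.0], [-0.045, -0.999, 0.0], [0.0, -0.0, -1.0]]
force: [-2.7, -0.2, 0.8]
grip_width: 0.0
finger_force: 0.7
```

>>> carry_out(
  moves=[
    [[0.4,0,0,0],[0.8,0,0,0],[0.8,0,0,0]],
  ],
)

```text
clock: 23.2
ee_pos: [0.5167, 0.2153, 0.0346]
eef_rot: [[0.999, -0.045, 0.0], [-0.045, -0.999, 0.0], [0.0, -0.0, -1.0]]
force: [-0.9, 0.9, 0.8]
grip_width: -0.0001
finger_force: 0.7
```

>>> carry_out(
  moves=[
    [[0.5,0,0,0],[1,0,0,0],[1.4,0,0,0],[1.4,0,0,0]],
  ],
)

```text
clock: 23.7
ee_pos: [0.518, 0.2152, 0.0346]
eef_rot: [[0.999, -0.045, -0.0], [-0.045, -0.999, -0.0], [-0.0, 0.0, -1.0]]
force: [-1.4, 0.4, 0.4]
grip_width: 0.0002
finger_force: 0.9
```

>>> carry_out(
  moves=[
    [[0.4,0,0,0],[0.8,0,0,0],[1.2,0,0,0],[1.2,0,0,0]],
  ],
)

```text
clock: 24.2
ee_pos: [0.5188, 0.2152, 0.0345]
eef_rot: [[0.999, -0.045, -0.001], [-0.045, -0.999, -0.0], [-0.001, 0.0, -1.0]]
force: [-4.5, 0.5, 2.4]
grip_width: -0.0001
finger_force: 2.2
```

The stop is felt (-4.5 N, finger force from 0.8 to 2.2). Hold here.

>>> carry_out(
  moves=[
    [[0,0,0,0],[0,0,0,0]],
  ],
)

```text
clock: 24.45
ee_pos: [0.5189, 0.2152, 0.0345]
eef_rot: [[0.999, -0.045, -0.001], [-0.045, -0.999, -0.0], [-0.001, 0.0, -1.0]]
force: [-4.5, 1.1, 0.8]
grip_width: 0.0003
finger_force: 2.4
```

>>> carry_out(
  moves=[
    [[0.2,0,0,0],[0.2,0,0,0],[0.2,0,0,0],[0.2,0,0,0],[0.2,0,0,0]],
  ],
)

```text
clock: 25.08
ee_pos: [0.5191, 0.2151, 0.0345]
eef_rot: [[0.999, -0.045, -0.001], [-0.045, -0.999, -0.0], [-0.001, 0.0, -1.0]]
force: [-6.3, 0.7, 1.5]
grip_width: 0.0003
finger_force: 2.6
```

>>> carry_out(
  moves=[
    [[0,0,0,0],[0,0,0,0],[0,0,0,0],[0,0,0,0]],
  ],
)

```text
clock: 25.58
ee_pos: [0.519, 0.2151, 0.0345]
eef_rot: [[0.999, -0.045, -0.001], [-0.045, -0.999, -0.0], [-0.001, 0.0, -1.0]]
force: [-5.4, 1.0, 1.7]
grip_width: 0.0002
finger_force: 2.6
```

>>> carry_out(
  moves=[
    [[-0.5,0,0,0],[-1.5,0,0,0],[-3,0,0,0],[-8,0,0,0],[-15,0,0,0]],
  ],
)

```text
clock: 26.2
ee_pos: [0.5047, 0.2159, 0.0349]
eef_rot: [[0.999, -0.045, 0.001], [-0.045, -0.999, 0.0], [0.001, -0.0, -1.0]]
force: [0.4, 0.5, -0.3]
grip_width: -0.0001
finger_force: 0.0
```

>>> carry_out(
  moves=[
    [[0,0,-10,0],[0,0,-30,0],[0,0,-60,0],[0,0,-60,0],[0,0,-60,0]],
  ],
)

```text
clock: 26.82
ee_pos: [0.5044, 0.2158, 0.0947]
eef_rot: [[0.999, -0.045, 0.0], [-0.045, -0.999, 0.0], [0.0, -0.0, -1.0]]
force: [-0.8, 0.3, -0.4]
grip_width: -0.0
finger_force: 0.0
```

```bash
python3 -c "
from h import *
tell()"
```

```text
tcp jig x -74.40046862319834 y -0.33193014577967167 z 94.69307879776747 [-0.8  0.3 -0.4]
butt jig x -50.689777232711826
84 241 266
104 241 266
124 242 266
144 242 266
```

The rod stayed put: butt at -50.7 mm, tip at about 70 mm, within the nose's 67–87 range. It lies straight and the gripper is clear, so I'm handing in.

```bash
python3 -c "
from rig import arm
print(arm.finish_job())"
```

```text
the job is handed in; nothing more can be done
None
```

I handed the job in at about 27 s of robot time. The rod lies straight in the groove under the clip, pressed against the stop for about a second at an estimated 3–4 N. It was then let go, with its tip at about jig x = 70 mm. The hand-in returned no verdict, and contact with the nose after letting go was not measured.

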